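# Add the brass slotted weight to the load cell's weight carrier

## Task

We are calibrating the load cell on the electronics bench: its red weight carrier already holds the steel slotted weight. Pick up the brass slotted weight and lower it over the carrier's stem - do not drop it - so that it lies flat on the steel one, about centred on the stem, with its slot facing the opposite way from the steel weight's slot so that neither can slide off. Let go, with both weights resting on the carrier.

Things in the scene. Friction and masses are not known exactly. Their poses are not given: they have to be found in the camera images.
- carrier: fixed load-cell rig. Origin on the table top below the stem's axis, z up. A red round pan (72 mm wide) has its top 78 mm above the origin; from its centre an upright steel stem, 6 mm thick, rises to 134 mm. They stand on the end of a 26 mm wide bar, top 65 mm high, that runs along the rig's own x from -20 to +135 mm over a 90 mm wide base plate. Only the stem is higher than the pan.
- steel_disc: bright steel slotted weight lying loose on the pan, round the stem: disc 60 mm wide, 16 mm thick, 0.3 kg, with one straight slot 20 mm wide from the rim to a half round about the centre. Origin: centre of its underside; its own +x points from there along the slot to the open mouth; z up. Its top is 94 mm above the table.
- brass_disc: brass (golden) slotted weight flat on the table: 60 mm wide, 16 mm thick, 0.3 kg, slot 20 mm wide like the steel one's. Origin: centre of its underside; its own +x points along the slot to the open mouth; z up. Grip it across its diameter along its own y (or up to 25 degrees off); 25 mm are free all round. A blue slotted weight and a plain dark ring of like size near it are not wanted.
- brass_slot (a point): middle of the brass weight's slot mouth at its rim, on the underside: 30 mm from the disc's origin along the disc's +x
There are look-alikes about, which are no part of the job. Of the things like the brass_disc, leave any that is green; of the rest the smaller one is meant.

How it is judged:
By the outcome, as a careful person would: the job done as asked, in the order asked, and still so for the second after the job is handed in, with the robot touching nothing.
It also fails if it takes over 35 s, if anything falls off the work surface, if the arm or the gripper's body presses on something with over 40 N, if the wrist force passes 120 N, or if a joint passes its speed limit or range.

## Robot

A 7-joint arm with a two-finger parallel gripper is mounted at the origin on the work surface. World frame = base frame: x ahead of the robot, y to its left, z up, the work surface at z = 0. Lengths are in m, angles in degrees, forces in N, time in s.
With the tool pointing down it reaches from about 0.425 to 0.95 m from the base axis. Payload 16.7 kg.
Tool frame: the origin (TCP) lies on the centre line of the jaws, within the pads' length; the fingertips stand 8 mm ahead of it and the grasp point (between the pads) lies 11 mm behind it; y points along the fingers, x is the direction in which the jaws open and shut, and the axes are right-handed (so a half turn about y gives the same grasp; the last joint's range is limited). The gripper opens to 94 mm and grips with 3 to 60 N. Pads are 16 mm wide; open, the fingers measure 119 mm over their backs; the gripper's body (75 mm by 177 mm) begins 78 mm behind the grasp point.
Start: joints at [63.169, 24.414, 4.234, 92.017, -1.954, 63.644, -3.845], TCP at [0.212, -0.641, 0.178] pointing down, gripper open.
Joint ranges: [-163.25, 163.25], [-28.42, 122.38], [-70.27, 78.77], [12.13, 141.07], [-58.53, 238.53], [9.26, 117.41], [-156.51, 156.51]. Speed limits (degrees/s): [108.29, 108.29, 136.94, 136.94, 172.46, 172.46, 172.46].

## Interface

Orientations are given as [roll, pitch, yaw] about the fixed x, y, z axes, in that order (R = Rz(yaw) Ry(pitch) Rx(roll)).
In Python, from workcell import sensors, viewer, arm gives the robot as it stands.
- The arm moves only by the tool apply_moves, never from a script. Its arguments are lists of equal length, an entry for each row: "rot": the turn, a rotation vector about the tool's x, y, z in degrees, a list of three; "delta_pos": the shift along the tool's x, y, z in cm, a list of three; "hand": the finger opening in cm, from 0 to 9.4. In form: {"rot": [[rx, ry, rz], ...], "delta_pos": [[x, y, z], ...], "hand": [hand, ...]}. A call has 1 to 12 rows; each row is the pose to reach, as a shift and turn from the pose commanded when the call began, along the tool's axes at that moment; what a row does not reach only later rows make up. A row lasts 1/10 s, in which the tool goes at most 50 mm and 8.59 degrees, less where a joint would pass 70% of its speed; a pose out of reach is approached as far as the arm can. A call with a gripper value outside its range is refused whole. The fingers move at their own pace and stop on an object; "grip_force" is the grip in N (left out, the last holds). Time passes only in rows, so rows that repeat a pose let the fingers close. It gives the time, the measured TCP pose, the force and the opening at its end, in the units of the state.
- sensors.state(): the state, without advancing time (a new reading comes with each control period).
- viewer.capture(name): name is "side" or "top"; returns the picture (420x560x3 uint8, red, green, blue); there is no depth.
- viewer.get_calibration(name): a dict with "vfov" (degrees; the focal length in pixels is half the picture's height over the tangent of half this angle, whatever the lens; pixels are square), "cx", "cy" (the principal point, pixels), "k1" (the pictures are not rectified: a ray, as slopes to the right and down, at radius r is drawn at 1 + k1 r^2 times it, then the intrinsics apply), "view" (4x4, takes a point from world to camera coordinates). Camera axes: x right, y up, looking along -z (the intrinsics and any distortion apply to the point x, -y, -z); pixel columns grow to the right and rows downward; lengths in m; the calibration is good to about 2 mm. A picture is of the moment at which its call begins. get_calibration takes no time and is no camera call.
- arm.hand_in(): hands the job in, once; it reports no verdict.
Trained networks look in the newest picture that a camera, given by its name, has taken for a name from the list of things; names that differ only in an ending like _2 or _b are one class to them, and where a whole thing is asked for, a point or a joint stands for the part that bears it (a point fixed in the world has none). Each returns a list of dicts, best first, with "confidence" (0 to 1); they miss things now and then, are a little off and sometimes report something else, mostly with a low value. They report only what shows in the picture. A call takes as long as a camera call. They do not tell look-alikes from the thing itself.
- viewer.cut_out(camera, name): "pixels" (420x560 bool, what is visible of it) and "point" ([row, column] in pixels, amid what is visible of it).
The state is a dict: "time_s": time; "q": joint angles; "joint_velocities": joint speeds; "tau": joint torques, N m; "eef_pos": TCP position; "orientation": TCP orientation; "contact_force": force on the tool from outside, world axes, zero at the start; "ft_torque": the same for the moment, N m; "grip_width": opening from 0.0 (shut) to 1.0 (fully open).
Only numpy, scipy, OpenCV 4.12 (cv2) and the standard library are available. Lean on these libraries where they do the work, as an engineer would, in place of code of your own. Each camera call takes 0.05 s, during which the arm holds its last target. There are 200 camera calls.

## Working session

There is one attempt and no reset: what is moved stays moved. The work goes in short steps, Python scripts to look and compute and a tool call to move; the robot and the scene stay as the last step left them, time stands still between calls to the robot, and variables do not carry over. Pictures are saved under pics/ and viewed, about 8 in all and at most 12, crops included, and the job is handed in when it is done.

Besides the shell and the picture viewer there is one more tool, called as name(argument=value, ...) on one line, values as JSON. apply_moves: Moves the arm, as the interface text tells. Its arguments: {"type":"object","properties":{"rot":{"type":"array"},"delta_pos":{"type":"array"},"hand":{"type":"array"},"grip_force":{"type":"number"}},"required":["rot","delta_pos","hand"]}

```bash
mkdir -p pics; cat > h.py <<'E'
import numpy as np, cv2
from workcell import sensors, viewer, arm
def K(n):
    c=viewer.get_calibration(n); f=210/np.tan(np.radians(c["vfov"]/2)); return c,f
def ray(n,u,v):
    c,f=K(n); x,y=(u-c["cx"])/f,(v-c["cy"])/f
    k=c["k1"]; a,b=x,y
    for _ in range(30):
        s=1+k*(a*a+b*b); a,b=x/s,y/s
    V=np.array(c["view"]); R,t=V[:3,:3],V[:3,3]
    return -R.T@t, R.T@np.array([a,-b,-1])
def at(n,u,v,z):
    o,d=ray(n,u,v); return o+d*(z-o[2])/d[2]
def proj(n,P):
    c,f=K(n); V=np.array(c["view"]); p=V[:3,:3]@np.array(P)+V[:3,3]
    a,b=p[0]/-p[2],-p[1]/-p[2]; s=1+c["k1"]*(a*a+b*b); return a*s*f+c["cx"],b*s*f+c["cy"]
E
python3 - <<'E'
from h import *
for n in("top","side"):
    im=viewer.capture(n); cv2.imwrite(f"pics/{n}0.png",im[:,:,::-1]); c,f=K(n)
    print(n,f,c["cx"],c["cy"],c["k1"],ray(n,280,210))
    for t in("carrier","steel_disc","brass_disc"):
        for d in viewer.cut_out(n,t):
            p=d["point"]; print(t,round(d["confidence"],2),p,d["pixels"].sum(),at(n,p[1],p[0],{"carrier":.078,"steel_disc":.094,"brass_disc":.016}[t]).round(3))
print(sensors.state())
E
```

```text
top 395.9295850325501 276.91111888461245 205.06622957353053 -0.03901576690896794 (array([ 0.3440632 , -0.03562437,  0.7927092 ]), array([ 0.20639997,  0.01547636, -0.97845577]))
carrier 0.93 [153.9, 216.4] 3133 [0.588 0.11  0.078]
steel_disc 0.62 [169.4, 210.4] 641 [0.551 0.113 0.094]
brass_disc 0.96 [279.0, 361.8] 1216 [ 0.393 -0.198  0.016]
brass_disc 0.89 [181.4, 297.9] 568 [ 0.572 -0.052  0.016]
brass_disc 0.83 [233.0, 299.1] 615 [ 0.467 -0.067  0.016]
side 456.06608804202364 281.46583367677664 212.4458803071155 -0.08313165059765433 (array([0.2025669 , 0.38419166, 0.66694819]), array([ 0.39042676, -0.51546569, -0.76282446]))
carrier 0.88 [265.3, 186.2] 5258 [0.556 0.161 0.078]
brass_disc 0.85 [220.6, 313.6] 700 [ 0.47  -0.071  0.016]
brass_disc 0.79 [203.0, 261.5] 681 [ 0.575 -0.049  0.016]
brass_disc 0.63 [196.9, 383.6] 1146 [ 0.393 -0.197  0.016]
{'time_s': 0.4, 'q': array([63.17052288, 24.41889017,  4.23310249, 92.02236808, -1.95505964,
       63.64459644, -3.84598469]), 'joint_velocities': array([-0.04866662, -0.07441252,  0.0395646 ,  0.01568554,  0.10502129,
        0.04187074,  0.00986145]), 'tau': array([-2.02799645e-03, -9.34615374e+01,  3.65937889e+00, -4.54063940e+01,
       -4.90857905e-02,  1.48016709e-02,  1.53316591e-04]), 'eef_pos': array([ 0.2115002 , -0.6408941 ,  0.17816492]), 'orientation': array([-8.99980226e+01,  1.39206655e-02, -7.17407603e+01]), 'contact_force': array([0.13833638, 0.45707844, 0.15295428]), 'ft_torque': array([ 0.01913103, -0.00780653, -0.03812367]), 'grip_width': 1.002459120446568}
```

View pics/top0.png

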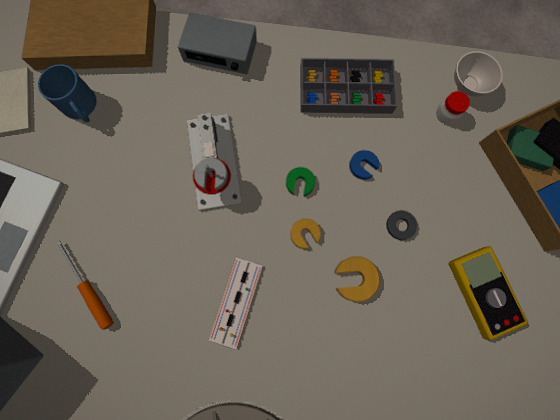

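View pics/side0.png

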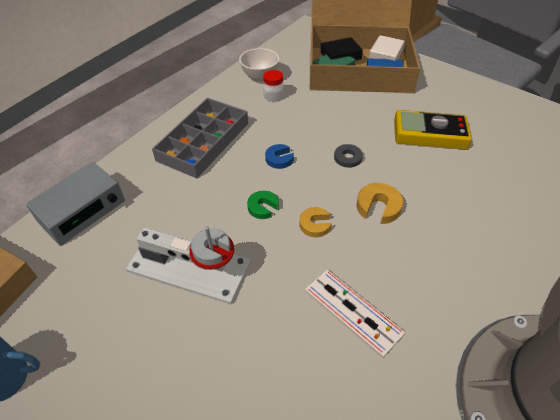

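Top view: the wanted brass weight (small, golden) is at about (306,234), with the larger golden look-alike at (357,279). The carrier pan is at (212,177). Next I fit the disc models to the silhouettes and enlarge both areas.

```bash
cat >> h.py <<'E'
from scipy.optimize import minimize
def slot(r=.03,w=.01):
    a0=np.arcsin(w/r); a=np.linspace(a0,2*np.pi-a0,60); b=np.linspace(-np.pi/2,-3*np.pi/2,20)
    return np.r_[np.c_[r*np.cos(a),r*np.sin(a)],np.c_[w*np.cos(b),w*np.sin(b)]]
def render(n,x,y,yaw,z0,z1,S=8):
    c,s=np.cos(yaw),np.sin(yaw); P=slot()@np.array([[c,s],[-s,c]])+[x,y]
    q=[np.array([proj(n,[*p,z]) for p in P]) for z in(z0,z1)]
    m=np.zeros((420,560),np.float32)
    lo=np.floor(np.min(np.r_[q[0],q[1]],0)).astype(int)-2; hi=np.ceil(np.max(np.r_[q[0],q[1]],0)).astype(int)+3
    M=np.zeros(((hi-lo)[1]*S,(hi-lo)[0]*S),np.uint8); I=[np.round((k-lo+.5)*S-.5).astype(np.int32) for k in q]
    for k in I: cv2.fillPoly(M,[k],255)
    for i in range(len(P)):
        j=(i+1)%len(P); cv2.fillConvexPoly(M,cv2.convexHull(np.array([I[0][i],I[0][j],I[1][j],I[1][i]])),255)
    m[lo[1]:hi[1],lo[0]:hi[0]]=cv2.resize(M,tuple(int(t) for t in hi-lo),interpolation=cv2.INTER_AREA)/255.
    return m
def fit(masks,p0,z0,z1):
    def cost(p): return sum(np.abs(render(n,p[0],p[1],p[2],z0,z1)-m).sum()/m.sum() for n,m in masks.items())
    best=None
    for y in np.radians(np.arange(0,360,30)):
        c=cost([*p0,y]); best=min(best or (9,0),(c,y))
    return minimize(cost,[*p0,best[1]],method="Nelder-Mead",options=dict(initial_simplex=[[p0[0]+a,p0[1]+b,best[1]+d] for a,b,d in((0,0,-.2),(.006,0,.2),(0,.006,.2),(-.004,-.004,0))],xatol=1e-4))
E
python3 - <<'E'
from h import *
ms={}
tiles=[]
for n,pt,cp in(("top",(306,234),(212,172)),("side",(316,221),(212,245))):
    im=cv2.imread(f"pics/{n}0.png")[:,:,::-1]
    h=cv2.cvtColor(im,cv2.COLOR_RGB2HSV)
    m=((h[...,0]>12)&(h[...,0]<32)&(h[...,1]>120)&(h[...,2]>60)).astype(np.uint8)
    k,l=cv2.connectedComponents(m); L=l[pt[1]-14:pt[1]+14,pt[0]-14:pt[0]+14]; v=np.bincount(L[L>0]).argmax()
    ms[n]=(l==v).astype(np.float32); print(n,ms[n].sum())
    bg=im[:,:,::-1]
    for q in (cp,pt):
        tiles.append(cv2.resize(bg[q[1]-32:q[1]+32,q[0]-40:q[0]+40],(400,300),interpolation=cv2.INTER_CUBIC))
for s in (ms,{"top":ms["top"]},{"side":ms["side"]}):
    r=fit(s,(.468,-.069),0,.016); print(r.x[:2].round(4),np.degrees(r.x[2])%360,r.fun)
cv2.imwrite("pics/crop.png",np.vstack([np.hstack(tiles[:2]),np.hstack(tiles[2:])]))
E
```

```text
top 546.0
side 710.0Traceback (most recent call last):
  File "<stdin>", line 14, in <module>
  File "h.py", line 36, in fit
    c=cost([*p0,y]); best=min(best or (9,0),(c,y))
  File "h.py", line 33, in cost
    def cost(p): return sum(np.abs(render(n,p[0],p[1],p[2],z0,z1)-m).sum()/m.sum() for n,m in masks.items())
                        ~~~^^^^^^^^^^^^^^^^^^^^^^^^^^^^^^^^^^^^^^^^^^^^^^^^^^^^^^^^^^^^^^^^^^^^^^^^^^^^^^^^^
  File "h.py", line 33, in <genexpr>
    def cost(p): return sum(np.abs(render(n,p[0],p[1],p[2],z0,z1)-m).sum()/m.sum() for n,m in masks.items())
                                   ~~~~~~^^^^^^^^^^^^^^^^^^^^^^^^
  File "h.py", line 23, in render
    q=[np.array([proj(n,[*p,z]) for p in P]) for z in(z0,z1)]
                 ~~~~^^^^^^^^^^
  File "h.py", line 15, in proj
    c,f=K(n); V=np.array(c["view"]); p=V[:3,:3]@np.array(P)+V[:3,3]
        ~^^^
  File "h.py", line 4, in K
    c=viewer.get_calibration(n); f=210/np.tan(np.radians(c["vfov"]/2)); return c,f
ValueError: time passes only in moves, steps and waits
```

```bash
sed -i 's/^def K(n):/import functools\n@functools.cache\ndef K(n):/' h.py
cat > s1.py <<'E'
from h import *
ms={}
tiles=[]
for n,pt,cp in(("top",(306,234),(212,172)),("side",(316,221),(212,245))):
    im=cv2.imread(f"pics/{n}0.png")[:,:,::-1].copy()
    h=cv2.cvtColor(im,cv2.COLOR_RGB2HSV)
    m=((h[...,0]>12)&(h[...,0]<32)&(h[...,1]>120)&(h[...,2]>60)).astype(np.uint8)
    k,l=cv2.connectedComponents(m); L=l[pt[1]-14:pt[1]+14,pt[0]-14:pt[0]+14]; v=np.bincount(L[L>0]).argmax()
    ms[n]=(l==v).astype(np.float32)
    bg=im[:,:,::-1]
    for q in (cp,pt):
        tiles.append(cv2.resize(bg[q[1]-32:q[1]+32,q[0]-40:q[0]+40],(400,300),interpolation=cv2.INTER_CUBIC))
for s in (ms,{"top":ms["top"]},{"side":ms["side"]}):
    r=fit(s,(.468,-.069),0,.016); print(r.x[:2].round(4),np.degrees(r.x[2])%360,r.fun)
cv2.imwrite("pics/crop.png",np.vstack([np.hstack(tiles[:2]),np.hstack(tiles[2:])]))
E
python3 s1.py
```

```text
[ 0.4694 -0.0782] 218.78055175779105 0.23121637105941772
[ 0.4687 -0.0792] 218.8470921663799 0.08178552985191345
[ 0.4702 -0.0763] 219.3724636085719 0.0741894543170929
```

View pics/crop.png

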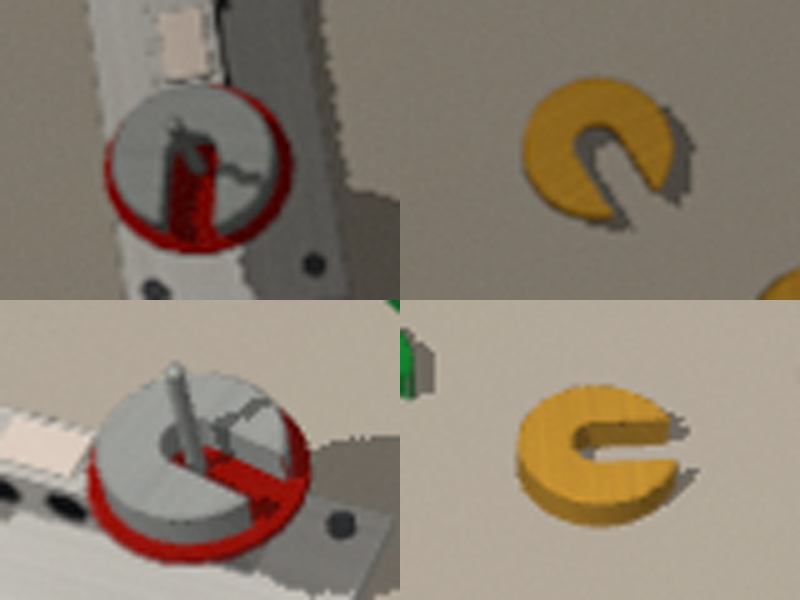

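Crops: the brass slot mouth faces lower right in the top view. The steel slot mouth faces down in the top view, with crop corners at about (163,232) and (216,243). The side crop shows its corners at about (250,505) and (287,440), and the stem tip at (175,368).

```bash
cat > s2.py <<'E'
from h import *
px=lambda n,u,v:((172+u/5-.4,(140 if n=="top" else 213)+(v if n=="top" else v-300)/5-.4))
A=[at("top",*px("top",*p),.094) for p in((163,232),(216,243))]
B=[at("side",*px("side",*p),.094) for p in((250,505),(287,440))]
for q in(A,B):
    e=q[1]-q[0]; print(np.round(q,4),np.linalg.norm(e),np.degrees(np.arctan2(e[1],e[0])))
print("tip",at("top",*px("top",176,124),.134),at("side",*px("side",175,368),.134))
print("base side",at("side",*px("side",197,470),.078))
# pan+disc silhouette fit: red pixels hull vs pan circle
for n in("top","side"):
    im=cv2.imread(f"pics/{n}0.png"); h=cv2.cvtColor(im,cv2.COLOR_BGR2HSV)
    m=(((h[...,0]<8)|(h[...,0]>172))&(h[...,1]>150)&(h[...,2]>50)).astype(np.uint8)
    w=np.zeros_like(m); c=(212,172) if n=="top" else (212,245); w[c[1]-30:c[1]+30,c[0]-35:c[0]+35]=1; m*=w
    H=cv2.convexHull(np.argwhere(m)[:,::-1].astype(np.int32))[:,0]
    # lower/outer rim points: pan top circle, z=.078; robust circle fit with R=.036
    P=np.array([at(n,u,v,.078)[:2] for u,v in H])
    from scipy.optimize import least_squares
    r=least_squares(lambda p:np.hypot(*(P-p).T)-.036,P.mean(0),loss="soft_l1",f_scale=.001)
    print(n,"pan centre",r.x,np.round(r.fun*1e3,1))
E
python3 s2.py
```

```text
[[0.5181 0.1186 0.094 ]
 [0.5165 0.0987 0.094 ]] 0.02000897261087415 -94.65349069918307
[[0.5172 0.1194 0.094 ]
 [0.5239 0.0939 0.094 ]] 0.026419024970875494 -75.25765725357728
tip [0.54732904 0.11188759 0.134     ] [0.54615718 0.11319217 0.134     ]
base side [0.54866568 0.11158947 0.078     ]
top pan centre [0.54527947 0.11254123] [-0.7 -0.9  0.1  0.2  0.1  0.2 -0.4 -0.4 -0.6 -0.7 -0.6 -1.1 -0.9 -1.3
 -1.8 -1.3 -1.4 -1.5]
side pan centre [0.54479293 0.11541865] [-0.1 -0.3  0.1  0.2 -0.2  0.   0.3 -0.1 -0.5 -0.8 -0.9 -0.8 -1.6 -1.3
 -0.7 -0.9 -0.9]
```

```bash
cat > s3.py <<'E'
from h import *
ctr={"top":(.5455,.1122),"side":(.5450,.1152)}
a=np.linspace(0,2*np.pi,90)
D={}
for n in ctr:
    im=cv2.imread(f"pics/{n}0.png"); h=cv2.cvtColor(im,cv2.COLOR_BGR2HSV)
    m=(((h[...,0]<8)|(h[...,0]>172))&(h[...,1]>130)&(h[...,2]>25)).astype(np.float32)
    c=(212,172) if n=="top" else (212,245); w=np.zeros_like(m); w[c[1]-30:c[1]+30,c[0]-35:c[0]+35]=1
    base=np.zeros((420,560),np.uint8)
    for z in(.0735,.078):
        q=np.array([proj(n,[ctr[n][0]+.036*np.cos(t),ctr[n][1]+.036*np.sin(t),z]) for t in a]); cv2.fillPoly(base,[np.round(q).astype(np.int32)],1)
    st=np.zeros((420,560),np.uint8)
    q=[np.array([proj(n,[ctr[n][0]+.003*np.cos(t),ctr[n][1]+.003*np.sin(t),z]) for t in a]) for z in(.078,.134)]
    cv2.fillConvexPoly(st,cv2.convexHull(np.round(np.r_[q[0],q[1]]).astype(np.int32)),1)
    D[n]=(m*w,base*(1.-cv2.dilate(st,np.ones((3,3)))),cv2.dilate(st,np.ones((5,5))))
def cost(p,N):
    s=0
    for n in N:
        m,b,st=D[n]; r=render(n,ctr[n][0]+p[0],ctr[n][1]+p[1],p[2],.078,.094,4)
        s+=(np.abs(b*(1-r)-m)*(1-st)).sum()
    return s
for N in(["top","side"],["top"],["side"]):
    best=min((minimize(cost,[-.001,0,np.radians(y)],args=(N,),method="Nelder-Mead",options=dict(initial_simplex=[[-.004,0,np.radians(y)],[.002,.002,np.radians(y)],[0,-.004,np.radians(y)],[0,0,np.radians(y+12)]])) for y in(160,180,200)),key=lambda r:r.fun)
    print(N,best.x[:2].round(4),np.degrees(best.x[2]),best.fun,[D[n][0].sum() for n in N])
E
python3 s3.py
```

```text
['top', 'side'] [0.0006 0.    ] 185.85580297011845 274.04313695430756 [np.float32(345.0), np.float32(403.0)]
['top'] [-0.0001  0.0006] 186.98254223178893 116.08627367019653 [np.float32(345.0)]
['side'] [ 0.001  -0.0007] 186.88657125734937 131.0509796142578 [np.float32(403.0)]
```

```bash
cat > go.py <<'E'
import sys
from h import *
from scipy.spatial.transform import Rotation as Ro
x,y,z,yaw=map(float,sys.argv[1:5]); s=sensors.state()
R=Ro.from_euler("xyz",s["orientation"],degrees=True); T=Ro.from_euler("xyz",[-90,0,yaw],degrees=True)
print("t",s["time_s"],"p",s["eef_pos"].round(4),"o",s["orientation"].round(2),"F",s["contact_force"].round(1),"w",s["grip_width"]*94,"q7",s["q"][[0,6]].round(1))
print("rot",(R.inv()*T).as_rotvec(degrees=True).round(2),"cm",(R.inv().apply(np.array([x,y,z])-s["eef_pos"])*100).round(2))
E
python3 go.py .4695 -.0778 .13 -51
```

```text
t 0.4 p [ 0.2115 -0.6409  0.1782] o [-9.000e+01  1.000e-02 -7.174e+01] F [0.1 0.5 0.2] w 94.23115732197739 q7 [63.2 -3.8]
rot [-0.000e+00 -2.074e+01 -1.000e-02] cm [-45.39   4.83  42.14]
```

apply_moves(rot=[[0,-8,0],[0,-16,0],[0,-20.7,0],[0,-20.7,0],[0,-20.7,0],[0,-20.7,0],[0,-20.7,0],[0,-20.7,0],[0,-20.7,0],[0,-20.7,0],[0,-20.7,0],[0,-20.7,0]], delta_pos=[[-45.4,0,42.1],[-45.4,0,42.1],[-45.4,0,42.1],[-45.4,0,42.1],[-45.4,0,42.1],[-45.4,0,42.1],[-45.4,0,42.1],[-45.4,0,42.1],[-45.4,0,42.1],[-45.4,0,42.1],[-45.4,0,42.1],[-45.4,0,42.1]], hand=[8.6,8.6,8.6,8.6,8.6,8.6,8.6,8.6,8.6,8.6,8.6,8.6], grip_force=30)

```text
time_s: 1.6
eef_pos: [0.4616, -0.0935, 0.1787]
orientation: [-90.0, -0.0, -51.1]
contact_force: [1.1, -0.7, 0.6]
grip_width: 0.916
```

```bash
python3 go.py .4695 -.0778 .08 -51
```

```text
t 1.6 p [ 0.4616 -0.0935  0.1787] o [-8.997e+01 -5.000e-02 -5.105e+01] F [ 1.1 -0.7  0.6] w 86.06055645281154 q7 [ 25.6 -50.4]
rot [-0.03 -0.05  0.05] cm [-0.73  9.87  1.59]
```

apply_moves(rot=[[0,0,0],[0,0,0],[0,0,0],[0,0,0],[0,0,0],[0,0,0]], delta_pos=[[-0.7,4,1.6],[-0.7,8,1.6],[-0.7,12,1.6],[-0.7,12.5,1.6],[-0.7,12.5,1.6],[-0.7,12.5,1.6]], hand=[8.6,8.6,8.6,8.6,8.6,8.6])

```text
time_s: 2.2
eef_pos: [0.4703, -0.08, 0.055]
orientation: [-89.9, -0.1, -51.1]
contact_force: [0.5, 0.2, -0.2]
grip_width: 0.919
```

```bash
python3 go.py .4695 -.0778 .0115 -51; python3 - <<'E'
from h import *
t=[]
for n,q in(("top",(306,234)),("side",(316,221))):
    im=viewer.capture(n)[:,:,::-1]; t.append(cv2.resize(im[q[1]-40:q[1]+40,q[0]-40:q[0]+40],(400,400),interpolation=cv2.INTER_CUBIC))
cv2.imwrite("pics/pre.png",np.hstack(t))
E
```

```text
t 2.2 p [ 0.4703 -0.08    0.055 ] o [-8.992e+01 -8.000e-02 -5.106e+01] F [ 0.5  0.2 -0.2] w 86.37087824657957 q7 [ 22.1 -58.4]
rot [-0.08 -0.06  0.08] cm [-0.23  4.35  0.08]
```

View pics/pre.png

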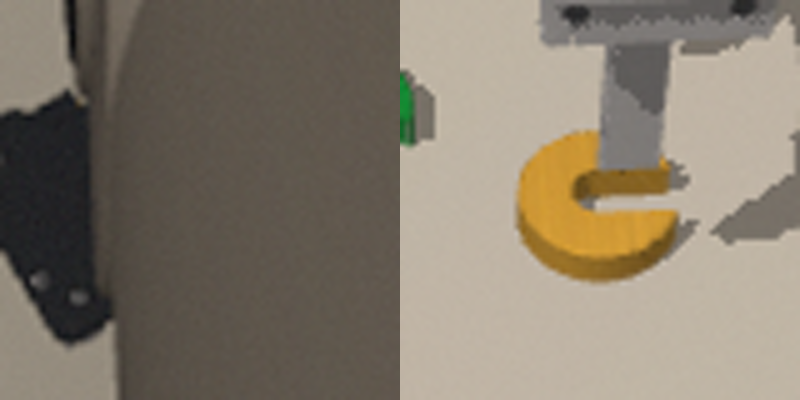

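The side crop shows the near finger's tip edge at about pixel (322,214.5), above the disc. I compare that with the model.

```bash
python3 - <<'E'
from h import *
from scipy.spatial.transform import Rotation as Ro
s=sensors.state(); R=Ro.from_euler("xyz",s["orientation"],degrees=True)
for dx in(-43.2,-56):
  for dz in(-8,8): print(dx,dz,np.round(proj("side",s["eef_pos"]+R.apply([dx/1e3,.008,dz/1e3])),1))
print("px/mm", np.array(proj("side",[.45,-.05,.05]))-proj("side",[.46,-.05,.05]),np.array(proj("side",[.45,-.05,.05]))-proj("side",[.45,-.04,.05]))
E
```

```text
-43.2 -8 [324.4 225. ]
-43.2 8 [315.2 225.5]
-56 -8 [325.2 230.9]
-56 8 [315.9 231.3]
px/mm [4.80923328 2.58360698] [ 3.16728358 -3.68182553]
```

```bash
python3 - <<'E'
from h import *
from scipy.spatial.transform import Rotation as Ro
im=viewer.capture("side")[:,:,::-1].copy(); s=sensors.state(); R=Ro.from_euler("xyz",s["orientation"],degrees=True)
print(s["eef_pos"])
S=im[100:280,200:440]; S=cv2.resize(S,(800,600),interpolation=cv2.INTER_CUBIC)
for p,c in(([0,0,0],(0,0,255)),([0,.008,0],(0,255,0)),([-.0432,.008,0],(255,0,0)),([.0432,.008,0],(255,0,255)),([0,-.089,0],(0,255,255))):
    u,v=proj("side",s["eef_pos"]+R.apply(p)); cv2.circle(S,(int((u-200+.5)*10/3),int((v-100+.5)*10/3)),5,c,2)
cv2.imwrite("pics/pre2.png",S)
E
```

```text
[ 0.47024421 -0.08017149  0.05494727]
```

View pics/pre2.png

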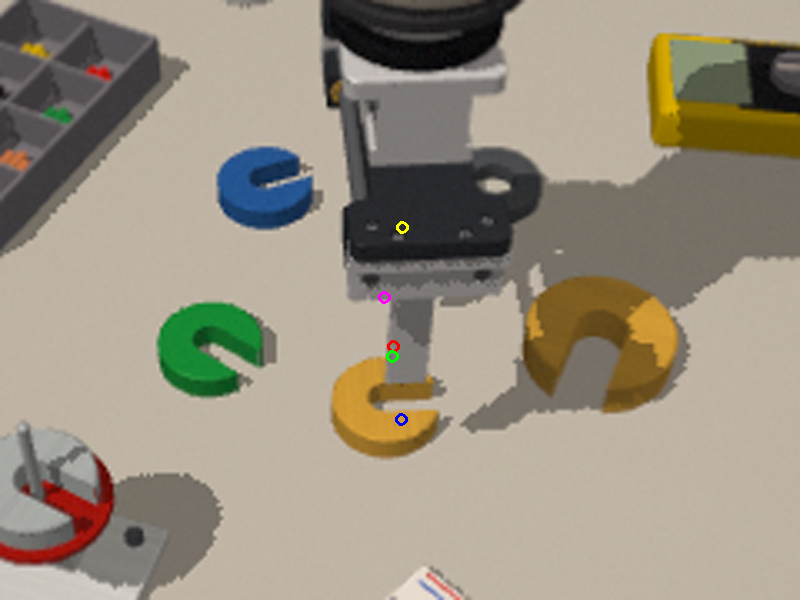

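The side picture shows the near finger's tip at crop (408,383), higher than the predicted (401,419). One view can't say whether this is a height or a sideways difference. I'll descend carefully in two steps and watch the force and the picture.

apply_moves(rot=[[0,0,0],[0,0,0],[0,0,0]], delta_pos=[[-0.1,1.5,0.1],[-0.1,2.6,0.1],[-0.1,2.6,0.1]], hand=[8.6,8.6,8.6])

```text
time_s: 2.65
eef_pos: [0.4687, -0.0785, 0.0267]
orientation: [-90.0, 0.1, -51.0]
contact_force: [-0.4, 0.8, 0.4]
grip_width: 0.918
```

```bash
cat > look.py <<'E'
import sys
from h import *
from scipy.spatial.transform import Rotation as Ro
n,u0,v0,w,name=sys.argv[1],*map(int,sys.argv[2:5]),sys.argv[5]
im=viewer.capture(n)[:,:,::-1].copy(); s=sensors.state(); R=Ro.from_euler("xyz",s["orientation"],degrees=True)
print(s["time_s"],s["eef_pos"],s["contact_force"],s["grip_width"]*94)
k=800/w; hh=int(w*3/4); S=cv2.resize(im[v0:v0+hh,u0:u0+w],(800,600),interpolation=cv2.INTER_CUBIC); hw=s["grip_width"]*.047
for p,c in(([0,0,0],(0,0,255)),([-hw,.008,0],(255,0,0)),([hw,.008,0],(255,0,255))):
    u,v=proj(n,s["eef_pos"]+R.apply(p)); cv2.circle(S,(int((u-u0+.5)*k),int((v-v0+.5)*k)),5,c,2)
cv2.imwrite(f"pics/{name}.png",S)
E
python3 look.py side 256 160 120 d1
```

```text
2.7 [ 0.46899222 -0.07840447  0.0271988 ] [ 0.48784802 -0.21800437  0.27388365] 85.78302919573703
```

View pics/d1.png

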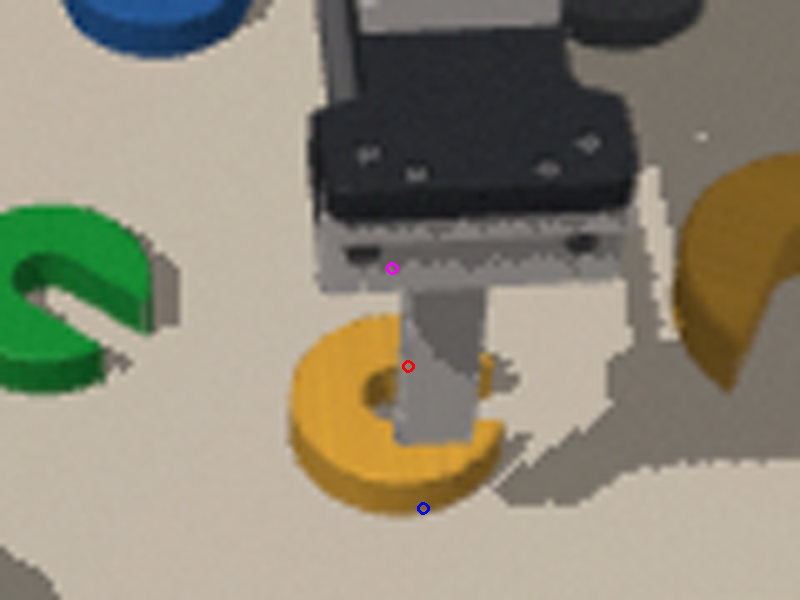

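Tip centre is at (437,442), with the same offset of about 10 px upwards. The shadow gap hints that the tips are higher than stated. I'll test with a small slow descent.

apply_moves(rot=[[0,0,0],[0,0,0],[0,0,0],[0,0,0],[0,0,0]], delta_pos=[[0,0.2,0],[0,0.4,0],[0,0.6,0],[0,0.6,0],[0,0.6,0]], hand=[8.6,8.6,8.6,8.6,8.6])

```text
time_s: 3.2
eef_pos: [0.4693, -0.0784, 0.0213]
orientation: [-90.0, 0.0, -51.0]
contact_force: [0.6, -0.0, -0.4]
grip_width: 0.915
```

apply_moves(rot=[[0,0,0],[0,0,0],[0,0,0],[0,0,0],[0,0,0],[0,0,0]], delta_pos=[[0,0.2,0],[0,0.4,0],[0,0.6,0],[0,0.8,0],[0,0.9,0],[0,0.9,0]], hand=[8.6,8.6,8.6,8.6,8.6,8.6])

```text
time_s: 3.8
eef_pos: [0.4692, -0.0784, 0.0121]
orientation: [-90.0, 0.0, -51.0]
contact_force: [0.1, -0.5, -0.0]
grip_width: 0.915
```

```bash
python3 look.py side 256 160 120 d2
```

```text
3.85 [ 0.46921551 -0.07837979  0.01220963] [ 1.26472594 -0.30829579  1.2139353 ] 85.7206589734906
```

View pics/d2.png

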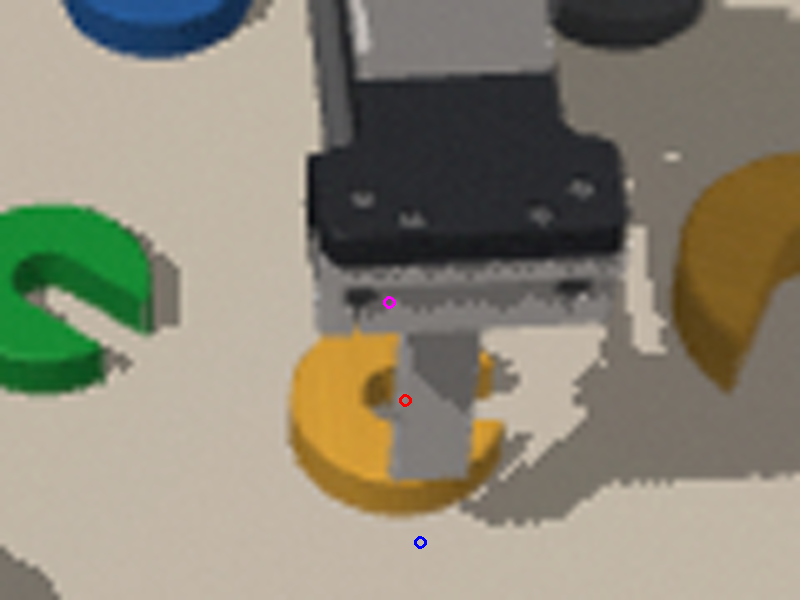

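Tip centre is at (430,478), with its shadow tip at (465,515). The gap shows the tips still about 2 cm above the table, even though TCP z reads 0.012 and there is no contact. I'll go on down slowly, watching the force.

apply_moves(rot=[[0,0,0],[0,0,0],[0,0,0],[0,0,0],[0,0,0]], delta_pos=[[0,0.2,0],[0,0.4,0],[0,0.6,0],[0,0.6,0],[0,0.6,0]], hand=[8.6,8.6,8.6,8.6,8.6])

```text
time_s: 4.35
eef_pos: [0.4692, -0.0784, 0.0062]
orientation: [-90.0, 0.0, -51.0]
contact_force: [0.5, -0.7, 0.8]
grip_width: 0.914
```

```bash
python3 go.py .4695 -.0778 .0 -51
```

```text
t 4.35 p [ 0.4692 -0.0784  0.0062] o [-9.000e+01  1.000e-02 -5.104e+01] F [ 0.5 -0.7  0.8] w 85.95581860140292 q7 [ 20.2 -61.6]
rot [ 0.   -0.04 -0.01] cm [-0.03  0.62  0.06]
```

No contact with the stated tip 2 mm below the table, so the reported tool height doesn't match the fingertips. I'll raise the tool and turn the jaws square to the side camera to measure the fingertips directly.

apply_moves(rot=[[0,0,0],[0,0,0],[0,-8,0],[0,-16,0],[0,-24,0],[0,-32,0],[0,-40,0],[0,-48,0],[0,-56,0],[0,-64,0],[0,-72,0],[0,-80,0]], delta_pos=[[0,-4,0],[0,-8,0],[0,-8,0],[0,-8,0],[0,-8,0],[0,-8,0],[0,-8,0],[0,-8,0],[0,-8,0],[0,-8,0],[0,-8,0],[0,-8,0]], hand=[8.6,8.6,8.6,8.6,8.6,8.6,8.6,8.6,8.6,8.6,8.6,8.6])

```text
time_s: 5.55
eef_pos: [0.4693, -0.0784, 0.0864]
orientation: [-90.0, -0.0, 29.3]
contact_force: [-0.1, 0.4, 0.0]
grip_width: 0.915
```

apply_moves(rot=[[0,-8,0],[0,-8,0],[0,-8,0]], delta_pos=[[0,0,0],[0,0,0],[0,0,0]], hand=[8.6,8.6,8.6])

```text
time_s: 5.85
eef_pos: [0.4692, -0.0785, 0.0863]
orientation: [-90.0, -0.0, 36.7]
contact_force: [-0.9, 0.2, -0.6]
grip_width: 0.916
```

```bash
python3 go.py .4695 -.0778 .0 -51; python3 look.py side 220 110 180 e1
```

```text
t 5.85 p [ 0.4692 -0.0785  0.0863] o [-8.999e+01 -1.000e-02  3.670e+01] F [-0.9  0.2 -0.6] w 86.12564004178209 q7 [36.3 25.4]
rot [-1.00e-02  8.77e+01  0.00e+00] cm [0.06 8.63 0.04]
5.9 [ 0.46924255 -0.07849506  0.08631392] [ 0.45436061 -0.14798513 -0.66380358] 85.96570831800221
```

View pics/e1.png

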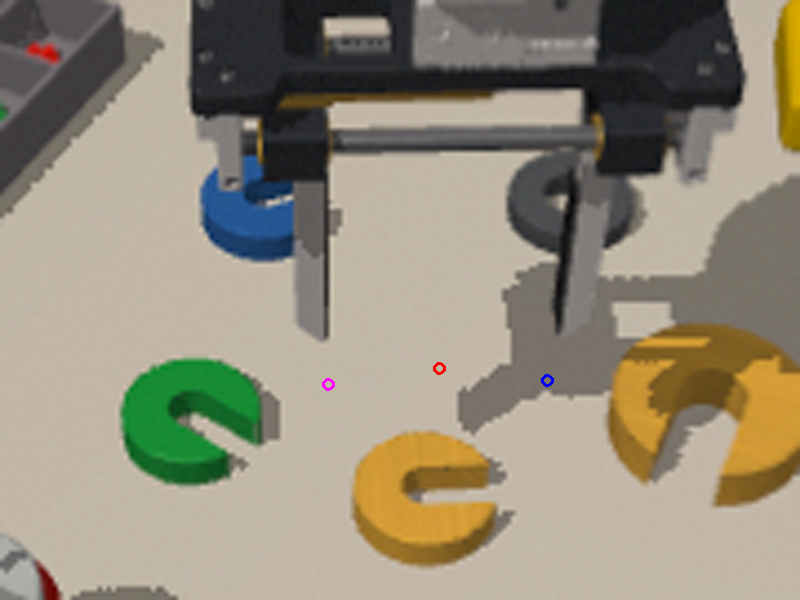

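Side view: inner tip corners are at (328,338) and (558,333), against predictions of (328,384) and (547,380). Since the tips taper to their inner edge, this fits a pure height offset. I'll solve for it.

```bash
python3 - <<'E'
from h import *
from scipy.optimize import least_squares
from scipy.spatial.transform import Rotation as Ro
s=sensors.state(); R=Ro.from_euler("xyz",s["orientation"],degrees=True); hw=s["grip_width"]*.047
obs=[(220+328/4.444-.5,110+338/4.444-.5),(220+558/4.444-.5,110+333/4.444-.5)]
pts=[[hw,.008,.008],[-hw,.008,.008]]
f=lambda d:np.r_[tuple(np.array(proj("side",s["eef_pos"]+R.apply(p)+d))-o for p,o in zip(pts,obs))]
r=least_squares(f,[0,0,0]); print(r.x,r.fun)
r=least_squares(lambda z:f([0,0,z[0]]),[0]); print(r.x,r.fun)
r=least_squares(lambda z:f([.001,.0015,z[0]]),[0]); print("with cam bias",r.x,r.fun)
r=least_squares(lambda z:f([z[1]*.79,-z[1]*.61,z[0]]),[0,0]); print(r.x,r.fun)
E
```

```text
[-0.00106596  0.00259667  0.03796383] [-0.00199788 -0.1109687   0.00187643  0.11112676]
[0.03505402] [ 0.35642973 -0.10568714  0.08859832  0.12137911]
with cam bias [0.03589697] [-0.64915897 -0.17104917 -0.84274624  0.05375941]
[0.03426277 0.00082251] [ 0.20628763 -0.12221722 -0.13610921  0.10596854]
```

A pure height offset of about 35 mm (tips higher than reported) fits both corners within 0.4 px, and x and y agree. I'll go back over the disc and descend in steps with that in mind.

apply_moves(rot=[[0,8,0],[0,16,0],[0,24,0],[0,32,0],[0,40,0],[0,48,0],[0,56,0],[0,64,0],[0,72,0],[0,80,0],[0,87.7,0],[0,87.7,0]], delta_pos=[[0,0,0],[0,0,0],[0,0,0],[0,0,0],[0,0,0],[0,2,0],[0,3,0],[0,4,0],[0,5,0],[0,6,0],[0,7,0],[0,7.5,0]], hand=[8.6,8.6,8.6,8.6,8.6,8.6,8.6,8.6,8.6,8.6,8.6,8.6])

```text
time_s: 7.1
eef_pos: [0.4691, -0.0782, 0.0107]
orientation: [-90.0, 0.0, -51.0]
contact_force: [-0.7, -0.6, -0.0]
grip_width: 0.913
```

apply_moves(rot=[[0,0,0],[0,0,0],[0,0,0],[0,0,0],[0,0,0],[0,0,0],[0,0,0]], delta_pos=[[0,0.4,0],[0,0.8,0],[0,1.1,0],[0,1.4,0],[0,1.7,0],[0,1.7,0],[0,1.7,0]], hand=[8.6,8.6,8.6,8.6,8.6,8.6,8.6])

```text
time_s: 7.8
eef_pos: [0.4693, -0.0784, -0.0057]
orientation: [-90.0, 0.0, -50.7]
contact_force: [1.1, -0.6, 0.1]
grip_width: 0.917
```

```bash
python3 go.py .4695 -.0778 -.023 -51; python3 look.py side 256 160 120 f1
```

```text
t 7.8 p [ 0.4693 -0.0784 -0.0057] o [-90.     0.   -50.73] F [ 1.1 -0.6  0.1] w 86.2231499088443 q7 [ 18.5 -61.2]
rot [-0.    0.27 -0.  ] cm [-0.04  1.73  0.05]
7.85 [ 0.46936416 -0.07841426 -0.00560931] [ 0.0133117   0.25240939 -0.80085628] 85.57754691859091
```

View pics/f1.png

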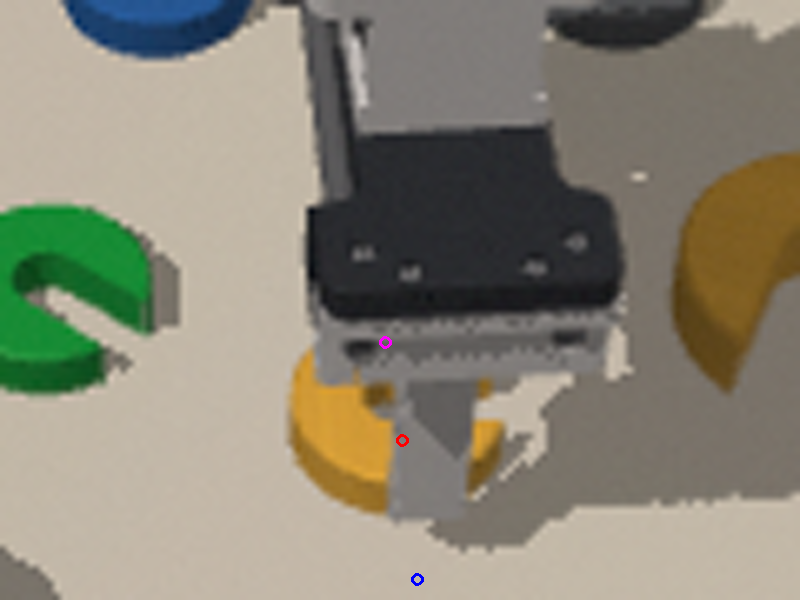

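Tip is at (427,520), with its shadow tip close by at about (436,545), so the fingertips now stand roughly 1 cm over the table, outside the disc. I'll descend in small steps until light contact.

apply_moves(rot=[[0,0,0],[0,0,0],[0,0,0],[0,0,0]], delta_pos=[[-0.1,0.2,0],[-0.1,0.4,0],[-0.1,0.6,0],[-0.1,0.6,0]], hand=[8.6,8.6,8.6,8.6])

```text
time_s: 8.25
eef_pos: [0.4684, -0.0776, -0.012]
orientation: [-90.0, 0.0, -50.7]
contact_force: [-0.2, 0.1, -0.9]
grip_width: 0.914
```

apply_moves(rot=[[0,0,0],[0,0,0],[0,0,0]], delta_pos=[[0,0.1,0],[0,0.2,0],[0,0.2,0]], hand=[8.6,8.6,8.6])

```text
time_s: 8.55
eef_pos: [0.4686, -0.0776, -0.0138]
orientation: [-90.0, 0.0, -50.7]
contact_force: [0.5, -0.4, -0.9]
grip_width: 0.914
```

apply_moves(rot=[[0,0,0],[0,0,0],[0,0,0]], delta_pos=[[0,0.1,0],[0,0.2,0],[0,0.2,0]], hand=[8.6,8.6,8.6])

```text
time_s: 8.85
eef_pos: [0.4686, -0.0776, -0.0158]
orientation: [-90.0, 0.0, -50.7]
contact_force: [0.0, -0.3, 1.0]
grip_width: 0.913
```

apply_moves(rot=[[0,0,0],[0,0,0],[0,0,0]], delta_pos=[[0,0.1,0],[0,0.2,0],[0,0.2,0]], hand=[8.6,8.6,8.6])

```text
time_s: 9.15
eef_pos: [0.4686, -0.0776, -0.0178]
orientation: [-90.0, 0.0, -50.7]
contact_force: [1.0, 0.7, -0.1]
grip_width: 0.913
```

apply_moves(rot=[[0,0,0],[0,0,0],[0,0,0]], delta_pos=[[0,0.1,0],[0,0.2,0],[0,0.2,0]], hand=[8.6,8.6,8.6])

```text
time_s: 9.45
eef_pos: [0.4686, -0.0776, -0.0198]
orientation: [-90.0, 0.0, -50.7]
contact_force: [0.6, 0.4, -0.5]
grip_width: 0.917
```

```bash
python3 look.py side 256 160 120 f2
```

```text
9.5 [ 0.46860026 -0.07759975 -0.01977505] [-0.15001109  0.01017014  0.53838801] 86.42159092607562
```

View pics/f2.png

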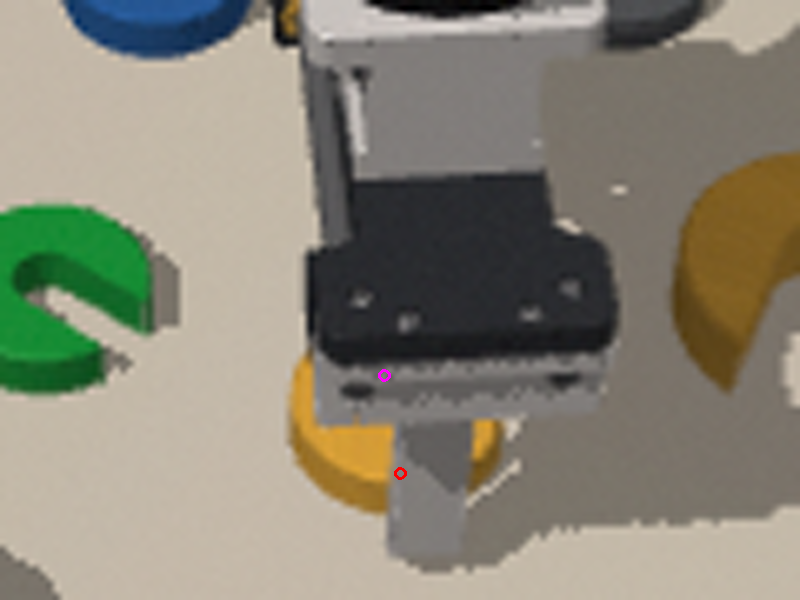

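Tip bottom is at (425,555), with its shadow about 2 px below, so the tips are about 6 mm up, beside the disc. I go 2 mm lower and close.

apply_moves(rot=[[0,0,0],[0,0,0],[0,0,0],[0,0,0],[0,0,0],[0,0,0],[0,0,0],[0,0,0],[0,0,0],[0,0,0]], delta_pos=[[0,0.2,0],[0,0.2,0],[0,0.2,0],[0,0.2,0],[0,0.2,0],[0,0.2,0],[0,0.2,0],[0,0.2,0],[0,0.2,0],[0,0.2,0]], hand=[8.6,7.5,6.5,6,5.6,5.5,5.5,5.5,5.5,5.5], grip_force=35)

```text
time_s: 10.5
eef_pos: [0.4687, -0.0777, -0.0217]
orientation: [-90.0, -0.0, -50.7]
contact_force: [0.5, -1.3, 0.2]
grip_width: 0.628
```

apply_moves(rot=[[0,0,0],[0,0,0],[0,0,0],[0,0,0],[0,0,0],[0,0,0],[0,0,0]], delta_pos=[[0,-1,0],[0,-4,0],[0,-8,0],[0,-12,0],[0,-16,0],[0,-16.5,0],[0,-16.5,0]], hand=[5.5,5.5,5.5,5.5,5.5,5.5,5.5])

```text
time_s: 11.2
eef_pos: [0.469, -0.0778, 0.1445]
orientation: [-89.9, -0.1, -50.7]
contact_force: [-0.7, 0.0, -3.7]
grip_width: 0.629
```

```bash
python3 go.py .546 .113 .1435 97; python3 - <<'E'
from h import *
viewer.capture("side")
for d in viewer.cut_out("side","brass_disc"): print(round(d["confidence"],2),d["point"],d["pixels"].sum())
s=sensors.state(); print(proj("side",s["eef_pos"]+[0,0,.03]),s["contact_force"])
E
```

```text
t 11.2 p [ 0.469  -0.0778  0.1445] o [-89.93  -0.11 -50.75] F [-0.7  0.  -3.7] w 59.15283993859206 q7 [ 22.9 -53.5]
rot [ 1.1000e-01 -1.4775e+02  1.3000e-01] cm [-9.9   0.1  18.03]
0.76 [200.4, 261.9] 635
0.62 [200.1, 383.4] 1226
0.56 [155.9, 314.9] 532
(np.float64(321.4626596148361), np.float64(156.35760897604385)) [-0.76799129  0.13651658 -3.68753313]
```

Held: about 3.3 N of weight and 59 mm wide. Moving above the stem while turning +148°.

apply_moves(rot=[[0,-8,0],[0,-16,0],[0,-24,0],[0,-32,0],[0,-40,0],[0,-48,0],[0,-56,0],[0,-64,0],[0,-72,0],[0,-80,0],[0,-88,0],[0,-96,0]], delta_pos=[[-1,0,1.5],[-2,0,3],[-3,0,5],[-4,0,7],[-5,0,9],[-6,0,11],[-7,0,12.5],[-8,0,14],[-8.5,0,15.5],[-9,0,16.5],[-9.5,0,17.5],[-9.9,0,18]], hand=[5.5,5.5,5.5,5.5,5.5,5.5,5.5,5.5,5.5,5.5,5.5,5.5])

```text
time_s: 12.5
eef_pos: [0.5445, 0.1138, 0.1413]
orientation: [-89.8, 0.1, 45.6]
contact_force: [-0.7, 0.1, -4.2]
grip_width: 0.625
```

apply_moves(rot=[[0,-8,0],[0,-16,0],[0,-24,0],[0,-32,0],[0,-40,0],[0,-48,0],[0,-51.8,0],[0,-51.8,0],[0,-51.8,0],[0,-51.8,0]], delta_pos=[[0,0,0],[0,0,0],[0,0,0],[0,0,0],[0,0,0],[0,0,0],[0,0,0],[0,0,0],[0,0,0],[0,0,0]], hand=[5.5,5.5,5.5,5.5,5.5,5.5,5.5,5.5,5.5,5.5])

```text
time_s: 13.5
eef_pos: [0.545, 0.113, 0.1427]
orientation: [-89.9, -0.0, 97.0]
contact_force: [-0.3, 0.4, -3.7]
grip_width: 0.634
```

```bash
python3 go.py .546 .113 .0735 97; cat > s4.py <<'E'
import sys
from h import *
zb=float(sys.argv[1])
im=viewer.capture("side"); cv2.imwrite("pics/"+sys.argv[2]+".png",im[:,:,::-1]); h=cv2.cvtColor(im,cv2.COLOR_RGB2HSV)
m=((h[...,0]>12)&(h[...,0]<32)&(h[...,1]>120)&(h[...,2]>60)).astype(np.float32)
p=sensors.state()["eef_pos"]; u,v=proj("side",[.546,.114,zb+.008]); u,v=int(u),int(v)
w=np.zeros_like(m); w[v-32:v+32,u-40:u+40]=1; m*=w
def cost(q): 
    r=render("side",q[0],q[1],q[2],zb,zb+.016); return (m*(1-r)).sum()*2+(r*(1-m)).sum()*.25
best=min((minimize(cost,[.546,.114,np.radians(y)],method="Nelder-Mead",options=dict(initial_simplex=[[.542,.114,np.radians(y)],[.55,.114,np.radians(y)],[.546,.119,np.radians(y)],[.546,.112,np.radians(y+15)]])) for y in(-10,7,25)),key=lambda r:r.fun)
print("disc",best.x[:2].round(4),np.degrees(best.x[2]),best.fun,m.sum(),(u,v))
S=cv2.resize(im[v-50:v+85,u-90:u+90,::-1],(800,600),interpolation=cv2.INTER_CUBIC); cv2.imwrite("pics/"+sys.argv[2]+"c.png",S)
E
python3 s4.py .166 g1
```

```text
t 13.5 p [0.545  0.113  0.1427] o [-8.995e+01 -2.000e-02  9.697e+01] F [-0.3  0.4 -3.7] w 59.569632230646064 q7 [24.4 59.5]
rot [-0.05 -0.03  0.02] cm [-0.01  6.92 -0.1 ]
disc [0.5423 0.1144] 5.5387502217669065 152.47647094726562 985.0 (202, 209)
```

View pics/g1c.png

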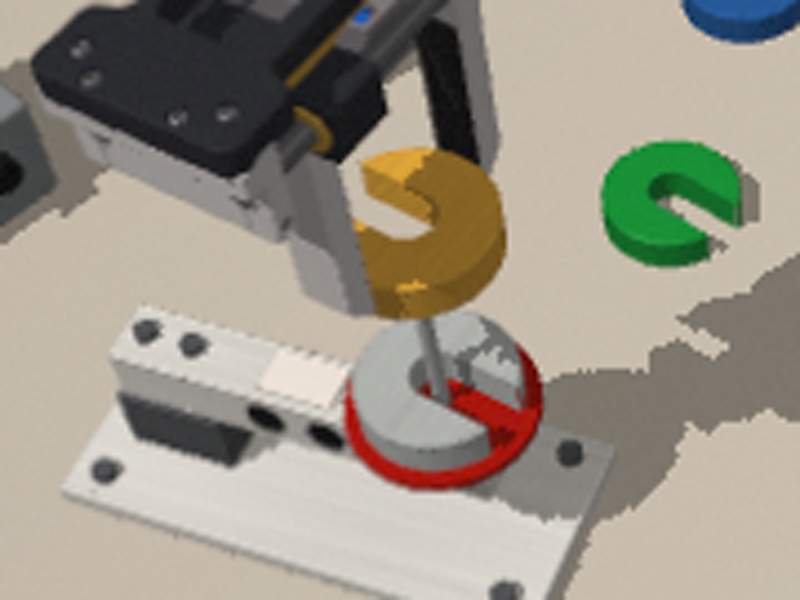

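Side view: the held brass disc's slot mouth points upper left, opposite the steel slot at lower right. The stem tip is under its centre, at about (425,320). The fit says about 3 mm more in +x, so I shift and lower.

apply_moves(rot=[[0,0,0],[0,0,0],[0,0,0],[0,0,0],[0,0,0],[0,0,0],[0,0,0],[0,0,0],[0,0,0],[0,0,0],[0,0,0]], delta_pos=[[0,0,-0.3],[0,0,-0.3],[0,1,-0.3],[0,2,-0.3],[0,3,-0.3],[0,4,-0.3],[0,5,-0.3],[0,5.7,-0.3],[0,6.2,-0.3],[0,6.3,-0.3],[0,6.3,-0.3]], hand=[5.5,5.5,5.5,5.5,5.5,5.5,5.5,5.5,5.5,5.5,5.5])

```text
time_s: 14.65
eef_pos: [0.5484, 0.1134, 0.0804]
orientation: [-90.0, -0.0, 97.1]
contact_force: [-0.3, -0.1, -3.3]
grip_width: 0.63
```

```bash
python3 go.py .548 .113 .0723 97; python3 s4.py .101 g2
```

```text
t 14.65 p [0.5484 0.1134 0.0804] o [-9.001e+01 -1.000e-02  9.706e+01] F [-0.3 -0.1 -3.3] w 59.23616739915452 q7 [21.5 55.7]
rot [0.01 0.06 0.01] cm [-0.03  0.81  0.05]
disc [0.5471 0.113 ] 6.542099423181805 147.75489807128906 844.0 (208, 236)
```

apply_moves(rot=[[0,0,0],[0,0,0],[0,0,0],[0,0,0],[0,0,0],[0,0,0]], delta_pos=[[0,0.2,0],[0,0.4,0],[0,0.5,0],[0,0.6,0],[0,0.7,0],[0,0.7,0]], hand=[5.5,5.5,5.5,5.5,5.5,5.5])

```text
time_s: 15.3
eef_pos: [0.5483, 0.1133, 0.0732]
orientation: [-90.0, -0.0, 97.1]
contact_force: [-0.7, 0.5, -2.9]
grip_width: 0.628
```

apply_moves(rot=[[0,0,0],[0,0,0],[0,0,0]], delta_pos=[[0,0.05,0],[0,0.1,0],[0,0.1,0]], hand=[5.5,5.5,5.5])

```text
time_s: 15.6
eef_pos: [0.5484, 0.1133, 0.0724]
orientation: [-90.0, -0.0, 97.1]
contact_force: [0.3, -0.4, -1.3]
grip_width: 0.629
```

Contact is beginning, with the load dropping. I go 0.5 mm more, then decide.

apply_moves(rot=[[0,0,0],[0,0,0],[0,0,0]], delta_pos=[[0,0.05,0],[0,0.05,0],[0,0.05,0]], hand=[5.5,5.5,5.5])

```text
time_s: 15.9
eef_pos: [0.5485, 0.1133, 0.0723]
orientation: [-90.0, 0.0, 97.1]
contact_force: [-3.8, -1.7, 7.3]
grip_width: 0.623
```

Seated, with about 7 N upward. Open, then withdraw.

apply_moves(rot=[[0,0,0],[0,0,0],[0,0,0],[0,0,0],[0,0,0],[0,0,0],[0,0,0]], delta_pos=[[0,0,0],[0,0,0],[0,0,0],[0,0,0],[0,0,0],[0,0,0],[0,0,0]], hand=[6.2,6.6,7.0,7.4,7.8,7.8,7.8])

```text
time_s: 16.6
eef_pos: [0.5483, 0.1133, 0.0718]
orientation: [-90.0, -0.0, 97.1]
contact_force: [-0.2, 0.6, -1.0]
grip_width: 0.835
```

apply_moves(rot=[[0,0,0],[0,0,0],[0,0,0],[0,0,0],[0,0,0],[0,0,0],[0,0,0],[0,0,0]], delta_pos=[[0,-1,0],[0,-2.5,0],[0,-5,0],[0,-9,0],[0,-13,0],[0,-17,0],[0,-18,0],[0,-18,0]], hand=[7.8,7.8,7.8,7.8,7.8,7.8,7.8,7.8])

```text
time_s: 17.4
eef_pos: [0.5491, 0.1137, 0.2543]
orientation: [-90.2, 0.0, 97.1]
contact_force: [-0.3, -0.5, -0.8]
grip_width: 0.832
```

```bash
python3 go.py .548 .113 .0723 97; python3 s4.py .094 h1
```

```text
t 17.4 p [0.5491 0.1137 0.2543] o [-9.020e+01  3.000e-02  9.706e+01] F [-0.3 -0.5 -0.8] w 78.25391439794431 q7 [27.9 65. ]
rot [ 0.2   0.06 -0.03] cm [-0.04 18.19  0.18]
disc [0.5472 0.1139] 4.042020175356389 32.282352447509766 940.0 (209, 239)
```

View pics/h1c.png

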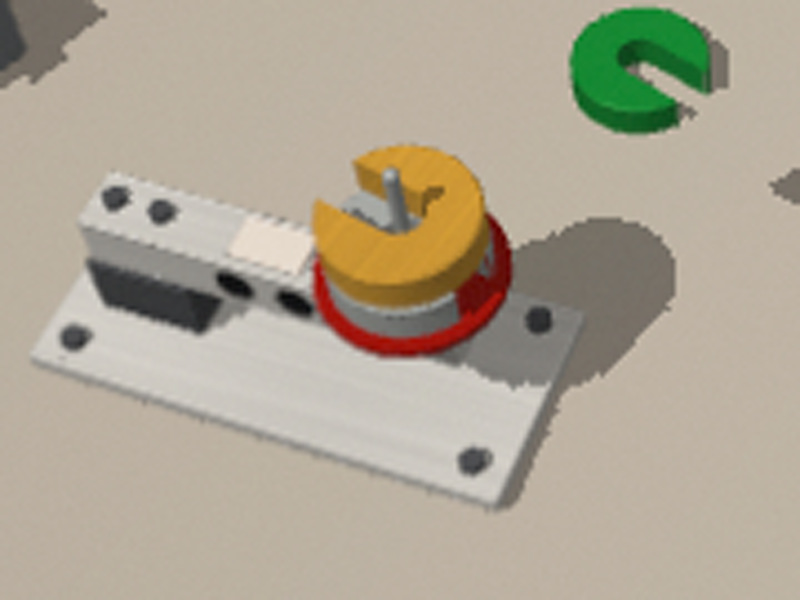

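The brass weight lies flat on the steel one with the stem through its half round. Its slot mouth points upper left, opposite the steel slot. The fit gives (0.547, 0.114) at yaw 4°, and the arm is clear.

```bash
python3 -c "
from workcell import arm; print(arm.hand_in())"
```

```text
the job is handed in; nothing more can be done
None
```

The brass slotted weight is on the carrier, lying flat on the steel one with the stem inside its slot, and the job is handed in. I picked the smaller golden weight, turned it about 148° and lowered it over the stem until I felt contact (about 7 N). Then I opened the jaws and lifted about 18 cm clear. The robot clock read about 17.4 s at the end.

**Last checks:**
- **Centring:** a fit to the last side picture puts the brass weight at (0.547, 0.114), about 1–2 mm from the estimated stem position of (0.546, 0.113).
- **Slot direction:** the brass slot points to about 4° and the steel slot to about 187°, which is opposite to within roughly 3°.
- **Contact:** the remaining force reading is about 1 N, near the sensor's noise, and nothing touches the weights.

**Disagreements:**
- **Fingertip height:** the fingertips stood about 25–35 mm higher than the reported tool position and the stated tool sizes imply. I set the grasp height from pictures and shadows and watched the force on the way down. The tool height read about −22 mm at the grasp.
- **Cameras:** the two cameras differed by up to 3 mm, so I did the final centring from the side camera alone.
- **Final view:** I did not take a top-camera picture at the end.

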